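# Clamp a dish in the trimming chuck

### The arm

A 6-joint arm with a two-finger parallel gripper is mounted at the origin on the work surface. World frame = base frame: x ahead of the robot, y to its left, z up, the work surface at z = 0. Lengths are in m, angles in rad, forces in N, time in s.
With the tool pointing down it reaches from about 0.35 to 0.975 m from the base axis. Payload 4.9 kg.
Tool frame: the origin (TCP) lies at the very end of the fingers, on their centre line; the grasp point (between the pads) lies 19 mm behind it; x points along the fingers, y is the direction in which the jaws open and shut, and the axes are right-handed (so a half turn about x gives the same grasp; the last joint's range is limited). The gripper opens to 85 mm and grips with 20 to 120 N. Pads are 22 mm wide; open, the fingers measure 114 mm over their backs; the gripper's body (76 mm by 85 mm) begins 54 mm behind the grasp point. The pads swing forward as they close: fully open they stand 13 mm farther back than shut.
Start: joints at [-1.469, 0.053, 1.613, -0, 1.476, -0.119], TCP at [0.137, -0.61, 0.231] pointing down, gripper open.
Joint ranges: [-3.01, 3.01], [-1.01, 2.22], [0.06, 2.58], [-1.02, 4.17], [0.09, 2.62], [-3.14, 3.14]. Speed limits (rad/s): [2.57, 2.57, 3.14, 3.14, 3.14, 3.14].

### API

Orientations are given as a unit quaternion [w, x, y, z].
In Python, from plant import manip gives the robot as it stands.
- The arm moves only by the tool play_rows, never from a script. Its argument "plan" is a list of rows, each a list of 5 numbers: the shift along the tool's x, y, z in mm, then the turn about the tool's x in rad, then the closure, from -1 (fully open) to 1 (shut). A call has 1 to 8 rows; each row is the pose to reach, as a shift and turn from the pose commanded when the call began, along the tool's axes at that moment; what a row does not reach only later rows make up. A row lasts 1/8 s, in which the tool goes at most 62.5 mm and 10.7 degrees, less where a joint would pass 70% of its speed; a pose out of reach is approached as far as the arm can. A call with a gripper value outside its range is refused whole. The fingers move at their own pace and stop on an object; the grip force is fixed at half the most. Time passes only in rows, so rows that repeat a pose let the fingers close. It gives the time, the measured TCP pose, the force and the opening at its end, in the units of the state.
- manip.state(): the state, without advancing time (a new reading comes with each control period).
- manip.grab_frame(name): name is "side" or "top" or "wrist"; returns a dict with "img" (400x640x3 uint8, red, green, blue), "range_z" (400x640 float32, m along the optical axis (not along the pixel's ray), 0 where there is no reading), "fx", "fy", "cx", "cy" (pixels), "origin" and "rotation" of the camera in the world. Camera axes: x right, y up, looking along -z (the intrinsics and any distortion apply to the point x, -y, -z); pixel columns grow to the right and rows downward; lengths in m; the calibration is good to about 2 mm. A picture is of the moment at which its call begins.
- manip.job_done(): hands the job in, once; it reports no verdict.
The state is a dict: "time": time; "joint_pos": joint angles; "joint_vel": joint speeds; "joint_efforts": joint torques, N m; "tool_pos": TCP position; "tool_rot": TCP orientation; "contact_force": force on the tool from outside, world axes, zero at the start; "ft_torque": the same for the moment, N m; "gripper_width": opening from 0.0 (shut) to 1.0 (fully open).
Only numpy, scipy, OpenCV 4.12 (cv2) and the standard library are available. Lean on these libraries where they do the work, as an engineer would, in place of code of your own. Each camera call takes 0.05 s, during which the arm holds its last target. There are 200 camera calls.

### The job

Take the upside-down dish by its foot and set it gently down, foot up, into the round chuck on the banding wheel so that it lies flat, and let go of it. Then turn the three clamp bolts clockwise fully home to their stops, one after another in the order blue, yellow, red, so that all three arms point inwards over the dish's lip; leave the bowl, jar and brush pot where they are.

Things in the scene. Friction and masses are not known exactly. Their poses are not given: they have to be found in the camera images.
- wheel: Fixed banding wheel: round aluminium head 290 mm across, top 60 mm above the table. In its middle a black chuck: 172 mm across outside, 155 inside, rim 70 mm above the table, pocket 6 mm deep. Three clamp bolts around it on a 112 mm radius, 120 degrees apart. Origin on the axis at table height, z up; blue bolt towards +x, yellow 120 degrees anticlockwise of it. Any yaw.
- seat (a point): Centre of the chuck's pocket floor, on the wheel's axis, 64 mm above the table. The seated dish's origin comes here.
- dish: White dish, blue bands, 0.26 to 0.44 kg, upside down on the table. Rim 150 mm across, lip 9 mm high; the back rises from 10 mm at radius 58 to 25 mm at radius 33; on it stands the foot, a cylinder 50 mm across, top 50 mm above the rim plane. Grip the foot from above, fingertips 26 mm or more above the rim plane. Origin: centre of the rim plane; z up through the foot.
- bowl: Bystander: blue bowl, 110 mm across, 55 mm high. Origin under its centre.
- jar: Bystander: glass pigment jar with red lid, 64 mm across, 85 mm high. Origin under its centre.
- brush_pot: Bystander: green plastic pot, 84 mm across, 90 mm high, with brushes standing up to about 225 mm. Origin under its centre.
- blue_bolt_grip (a point): Grip point of the blue clamp bolt: on its upright axis, 114 mm above the table, in the middle of its blue T-handle, a bar 70 mm long, 16 thick, 26 high (100 to 126 mm above the table). z up; x along the bar and along the steel clamp arm below it (76 to 84 mm above the table, reaching 51 mm from the axis on the +x side only, blue pad at its end); turns with the bolt.
- blue_bolt (a joint): Angle of the blue bolt, 0 to 1.8 rad, growing CLOCKWISE seen from above. Starts at 0.3 to 0.7, arm clear of the chuck. At 1.8 is its end stop: arm pointing at the wheel's centre, pad over the dish's lip (3 mm above a well seated dish; a badly seated one blocks it). Does not rise or sink; stays where left; friction about 0.1 N m.
- yellow_bolt_grip (a point): Grip point of the yellow clamp bolt: on its upright axis, 114 mm above the table, in the middle of its yellow T-handle, a bar 70 mm long, 16 thick, 26 high (100 to 126 mm above the table). z up; x along the bar and along the steel clamp arm below it (76 to 84 mm above the table, reaching 51 mm from the axis on the +x side only, yellow pad at its end); turns with the bolt.
- yellow_bolt (a joint): Angle of the yellow bolt, 0 to 1.8 rad, growing CLOCKWISE seen from above. Starts at 0.3 to 0.7, arm clear of the chuck. At 1.8 is its end stop: arm pointing at the wheel's centre, pad over the dish's lip (3 mm above a well seated dish; a badly seated one blocks it). Does not rise or sink; stays where left; friction about 0.1 N m.
- red_bolt_grip (a point): Grip point of the red clamp bolt: on its upright axis, 114 mm above the table, in the middle of its red T-handle, a bar 70 mm long, 16 thick, 26 high (100 to 126 mm above the table). z up; x along the bar and along the steel clamp arm below it (76 to 84 mm above the table, reaching 51 mm from the axis on the +x side only, red pad at its end); turns with the bolt.
- red_bolt (a joint): Angle of the red bolt, 0 to 1.8 rad, growing CLOCKWISE seen from above. Starts at 0.3 to 0.7, arm clear of the chuck. At 1.8 is its end stop: arm pointing at the wheel's centre, pad over the dish's lip (3 mm above a well seated dish; a badly seated one blocks it). Does not rise or sink; stays where left; friction about 0.1 N m.
Not all that is in view belongs to the job. What is shaped like the dish but brown or orange is not meant.

How it is judged:
By the outcome, as a careful person would: the job done as asked, in the order asked, and still so for the second after the job is handed in, with the robot touching nothing.
It also fails if it takes over 72 s, if anything falls off the work surface, if the arm or the gripper's body presses on something with over 40 N, if the wrist force passes 120 N, or if a joint passes its speed limit or range.

## Working session

There is one attempt and no reset: what is moved stays moved. The work goes in short steps, Python scripts to look and compute and a tool call to move; the robot and the scene stay as the last step left them, time stands still between calls to the robot, and variables do not carry over. Pictures are saved under pics/ and viewed, about 8 in all and at most 12, crops included, and the job is handed in when it is done.

Besides the shell and the picture viewer there is one more tool, called as name([rows], argument=value, ...), one row to a line, values as JSON. play_rows: Moves the arm, as the interface text tells. Its arguments: {"type":"object","properties":{"plan":{"type":"array"}},"required":["plan"]}

```bash
mkdir -p pics; cat > h.py <<'E'
import numpy as np, cv2
from plant import manip
def frame(n):
    f=manip.grab_frame(n); return f
def save(f,name): cv2.imwrite('pics/'+name,f['img'][:,:,::-1])
def ray(f,u,v):
    d=np.array([(u-f['cx'])/f['fx'],-(v-f['cy'])/f['fy'],-1.])
    return np.array(f['origin']),np.array(f['rotation'])@d
def onplane(f,u,v,z):
    o,d=ray(f,u,v); return o+d*(z-o[2])/d[2]
def world(f):
    v,u=np.mgrid[0:400,0:640]; z=f['range_z']
    p=np.stack([(u-f['cx'])/f['fx']*z,-(v-f['cy'])/f['fy']*z,-z],-1)
    return p@np.array(f['rotation']).T+np.array(f['origin'])
E
python3 - <<'E'
from h import *
import numpy as np
fs={}
for n in('top','side'):
    f=frame(n); save(f,n+'0.png'); np.save(n+'0.npy',f,allow_pickle=True)
    print({k:v for k,v in f.items() if k not in('img','range_z')})
print(manip.state())
a=np.vstack([cv2.imread('pics/top0.png')])
E
```

```text
{'fx': 466.965592753314, 'fy': 466.965592753314, 'cx': 322.94887796124704, 'cy': 207.91106776600924, 'origin': array([0.36463671, 0.05813626, 1.42608372]), 'rotation': array([-0.70118668, -0.02511108,  0.03915233,  0.7114589 ])}
{'fx': 455.0858732411849, 'fy': 455.0858732411849, 'cx': 320.6993353766193, 'cy': 193.16795015401965, 'origin': array([0.32882433, 0.89938075, 1.00890195]), 'rotation': array([-0.08940027, -0.03537503,  0.36899451,  0.92444537])}
{'time': 0.1, 'joint_pos': array([-1.46903366e+00,  5.32993292e-02,  1.61416593e+00, -8.81070393e-06,
        1.47598206e+00, -1.18992995e-01]), 'joint_vel': array([ 0.00056532, -0.00327794, -0.00256271,  0.00016658, -0.00128282,
        0.00016124]), 'joint_efforts': array([-6.79676086e-04, -3.94902349e+01, -3.71363461e+01, -8.98008443e-05,
        3.96042393e-03, -1.74350987e-07]), 'tool_pos': array([ 0.13679907, -0.60926831,  0.23017517]), 'tool_rot': array([ 0.07723506,  0.70280593,  0.07854652, -0.70280083]), 'contact_force': array([0.12634838, 0.27795574, 0.07255614]), 'ft_torque': array([-0.03320564,  0.01505215,  0.03978777]), 'gripper_width': 1.0043307371334171}
```

View pics/top0.png

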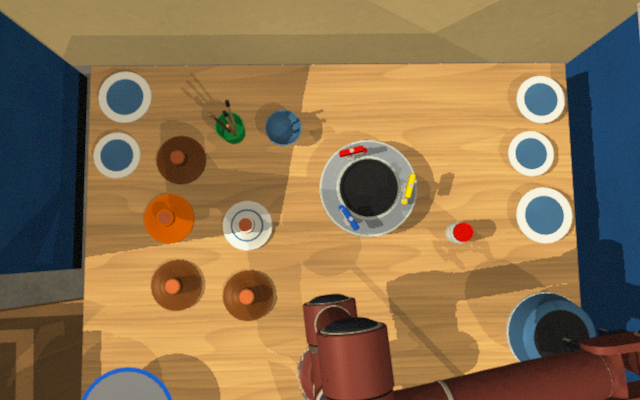

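View pics/side0.png

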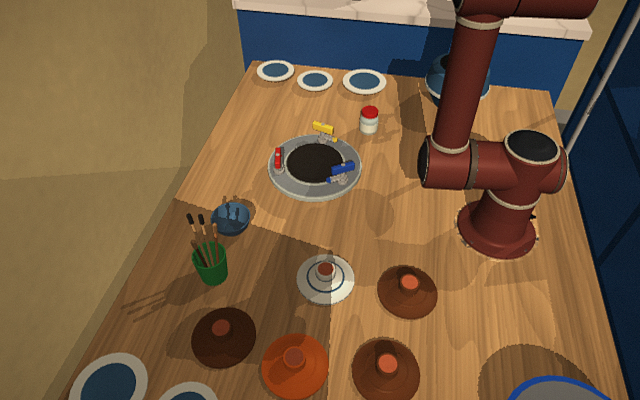

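The dish candidates in the top view are:
- white with blue bands and a foot at (247,225)
- orange at (168,218)
- browns at (181,159), (177,285) and (249,295)
- white/blue plates at (125,97), (117,155), (540,99), (531,153) and (544,215), which are right way up with no foot

I choose (247,225). The wheel is at (368,188), with blue at (349,217), yellow (409,189) and red (352,151). The jar is at (462,232), the bowl at (283,128) and the pot at (229,126).

```bash
cat >> h.py <<'E'
from scipy.spatial.transform import Rotation as R
_f=frame
def frame(n):
    f=_f(n); q=np.array(f['rotation'])
    if q.shape==(4,): f['rotation']=R.from_quat(q[[1,2,3,0]]).as_matrix()
    return f
def fitcirc(P):
    A=np.c_[2*P,np.ones(len(P))]; s=np.linalg.lstsq(A,(P**2).sum(1),rcond=None)[0]
    return s[:2],np.sqrt(s[2]+s[:2]@s[:2])
def colmask(f,c):
    h,s,v=cv2.split(cv2.cvtColor(f['img'],cv2.COLOR_RGB2HSV))
    m={'blue':(h>102)&(h<128)&(s>140)&(v>60),'yellow':(h>22)&(h<35)&(s>170)&(v>120),'red':((h<6)|(h>174))&(s>190)&(v>90)}[c]
    return m
E
python3 - <<'E'
from h import *
f=frame('top'); W=world(f); Z=W[...,2]
v,u=np.mgrid[0:400,0:640]
near=lambda a,b,r:(u-a)**2+(v-b)**2<r*r
print('table z',np.median(Z[240:260,350:400]))
# wheel
m=near(368,188,60)&(Z>.045)&(Z<.075)
P=W[m][:,:2]; hull=cv2.convexHull(P.astype(np.float32))[:,0]; print('wheel',fitcirc(hull.astype(float)))
h=cv2.cvtColor(f['img'],cv2.COLOR_RGB2HSV)
dk=near(368,188,36)&(h[...,2]<60)
ys,xs=np.nonzero(dk); hu=cv2.convexHull(np.c_[xs,ys].astype(np.int32))[:,0]
print('chuck',fitcirc(np.array([onplane(f,a,b,.07)[:2] for a,b in hu])))
# dish
m=near(247,225,34)&(Z>.004)
hull=cv2.convexHull(W[m][:,:2].astype(np.float32))[:,0]; print('dish rim',fitcirc(hull.astype(float)))
m=near(247,225,30)&(Z>.044); P=W[m]; print('foot',P.mean(0),len(P),fitcirc(cv2.convexHull(P[:,:2].astype(np.float32))[:,0].astype(float)))
for c,(a,b) in dict(blue=(349,217),yellow=(409,189),red=(352,151)).items():
    m=near(a,b,20)&colmask(f,c)&(Z>.09); ys,xs=np.nonzero(m)
    P=np.array([onplane(f,x,y,.126)[:2] for x,y in zip(xs,ys)])
    (cc,sz,an)=cv2.minAreaRect(P.astype(np.float32)*1000); w=np.linalg.svd(P-P.mean(0))[2][0]
    print(c,len(P),P.mean(0),np.array(cc)/1000,sz,'dir',np.degrees(np.arctan2(w[1],w[0])),'z',np.median(Z[m]))
for n,(a,b) in dict(bowl=(283,128),jar=(462,232),pot=(229,126)).items(): print(n,W[b,a])
im=cv2.resize(np.hstack([f['img'][180:270,200:290],f['img'][135:245,315:425][10:100,:]]),None,fx=4,fy=4,interpolation=cv2.INTER_CUBIC)
cv2.imwrite('pics/crop1.png',im[:,:,::-1])
E
```

```text
table z 0.0012980977144748662
wheel (array([ 0.54880754, -0.10268208]), np.float64(0.1442966779828136))
chuck (array([ 0.54690877, -0.10417164]), np.float64(0.08326758633923613))
dish rim (array([0.43033141, 0.22076897]), np.float64(0.12671921092184973))
foot [0.44215436 0.25200175 0.10949306] 237 (array([0.40367144, 0.17077376]), np.float64(0.11451146348395475))
blue 111 [ 0.45231675 -0.04325299] [ 0.45274728 -0.04297491] (68.88404846191406, 14.7755708694458) dir -147.71841606352945 z 0.1267694857049233
yellow 123 [ 0.54293512 -0.21327334] [ 0.54316083 -0.21359007] (15.740976333618164, 70.08793640136719) dir 163.73991906178512 z 0.12674598150402483
red 111 [ 0.64415502 -0.05117555] [ 0.64457672 -0.05281323] (15.984641075134277, 71.08348846435547) dir -76.21645337552032 z 0.12540365640375262
bowl [0.74501041 0.1490396  0.00271859]
jar [ 0.4113674  -0.36966333  0.08579946]
pot [0.70092156 0.28146035 0.19376111]
```

View pics/crop1.png

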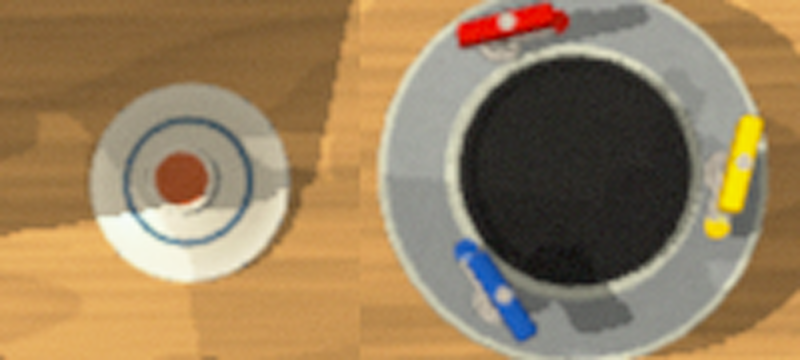

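```bash
python3 - <<'E'
from h import *
f=frame('top'); W=world(f); Z=W[...,2]; ok=f['range_z']>0
v,u=np.mgrid[0:400,0:640]
near=lambda a,b,r:(u-a)**2+(v-b)**2<r*r
print('missing',(~ok&near(247,225,34)).sum())
h=cv2.cvtColor(f['img'],cv2.COLOR_RGB2HSV)
m=near(247,225,30)&ok&(Z>.044)&(Z<.06); P=W[m]; print('footZ',P.mean(0),len(P))
m=near(246,225,10)&((h[...,0]<10)|(h[...,0]>170))&(h[...,1]>110); ys,xs=np.nonzero(m)
print('foot red',len(xs),onplane(f,xs.mean(),ys.mean(),.05))
m=(near(247,225,30)&(h[...,1]<60)).astype(np.uint8); hu=cv2.convexHull(np.argwhere(m)[:,::-1].astype(np.int32))[:,0]
print('rim',fitcirc(np.array([onplane(f,a,b,.006)[:2] for a,b in hu])))
s=manip.state(); print(R.from_quat(np.array(s['tool_rot'])[[1,2,3,0]]).as_matrix().round(3))
s=_f('side');
f=frame('side'); h=cv2.cvtColor(f['img'],cv2.COLOR_RGB2HSV)
m=((u-325)**2+(v-270)**2<15**2)&((h[...,0]<12)|(h[...,0]>170))&(h[...,1]>110); ys,xs=np.nonzero(m); print('side foot',len(xs),xs.mean(),ys.mean(),onplane(f,xs.mean(),ys.mean(),.05))
w=frame('wrist'); save(w,'w0.png'); t=manip.state(); Rt=R.from_quat(np.array(t['tool_rot'])[[1,2,3,0]]).as_matrix()
print('wrist cam in tool',Rt.T@(w['origin']-t['tool_pos']),(Rt.T@w['rotation']).round(2),w['fx'])
E
```

```text
missing 19
footZ [0.44565018 0.26055278 0.05148223] 224
foot red 31 [0.44744415 0.26094298 0.05      ]
rim (array([0.44419453, 0.25989746]), np.float64(0.07401444127877463))
[[-0.     0.219 -0.976]
 [ 0.001 -0.976 -0.219]
 [-1.    -0.001 -0.   ]]Traceback (most recent call last):
  File "<stdin>", line 13, in <module>
NameError: name '_f' is not defined. Did you mean: 'f'?
```

play_rows([
  [0, -233, -373, -1.351, -1],
  [0, -233, -373, -1.351, -1],
  [0, -233, -373, -1.351, -1],
  [0, -233, -373, -1.351, -1],
  [0, -233, -373, -1.351, -1],
  [0, -233, -373, -1.351, -1],
  [0, -233, -373, -1.351, -1],
  [0, -233, -373, -1.351, -1],
])

```text
time: 1.2
tool_pos: [0.4519, -0.2978, 0.2311]
tool_rot: [0.502, 0.498, 0.502, -0.498]
contact_force: [-0.6, -0.6, -0.2]
gripper_width: 1.001
```

play_rows([
  [0, -7, -500, 0, -1],
  [0, -7, -500, 0, -1],
  [0, -7, -500, 0, -1],
  [0, -7, -500, 0, -1],
  [0, -7, -500, 0, -1],
  [0, -7, -500, 0, -1],
  [0, -7, -500, 0, -1],
  [0, -7, -500, 0, -1],
])

```text
time: 2.2
tool_pos: [0.4423, 0.2001, 0.2314]
tool_rot: [0.5, 0.5, 0.499, -0.5]
contact_force: [1.0, -0.4, -0.1]
gripper_width: 1.002
```

```bash
python3 - <<'E'
from h import *
w=frame('wrist'); save(w,'w1.png'); t=manip.state(); Rt=R.from_quat(np.array(t['tool_rot'])[[1,2,3,0]]).as_matrix()
print(t['tool_pos'],'\ncam in tool',Rt.T@(w['origin']-t['tool_pos']),(Rt.T@w['rotation']).round(2),w['fx'])
W=world(w);Z=W[...,2];ok=w['range_z']>0
h=cv2.cvtColor(w['img'],cv2.COLOR_RGB2HSV)
m=ok&(np.hypot(W[...,0]-.445,W[...,1]-.26)<.09)
b=m&(Z>.045)&(Z<.056); P=W[b]; print('foot',len(P),P.mean(0),fitcirc(cv2.convexHull(P[:,:2].astype(np.float32))[:,0].astype(float)))
b=m&(Z>.006)&(Z<.06); P=W[b]; print('rim',len(P),fitcirc(cv2.convexHull(P[:,:2].astype(np.float32))[:,0].astype(float)))
E
```

```text
[0.44101207 0.20659419 0.23140359] 
cam in tool [-0.14139086  0.00193426 -0.07201861] [[-0.    0.31 -0.95]
 [ 1.    0.01  0.  ]
 [ 0.01 -0.95 -0.31]] 357.18807685662114
foot 2548 [0.44370328 0.26092883 0.04943963] (array([0.44372738, 0.26040029]), np.float64(0.024654271502328535))
rim 18591 (array([0.4436671 , 0.26042262]), np.float64(0.07464859789951657))
```

View pics/w1.png

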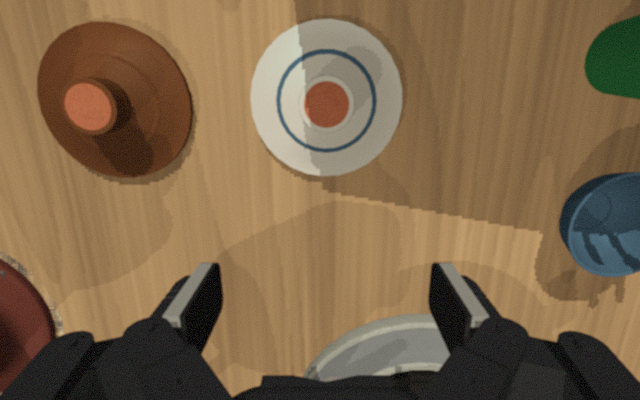

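play_rows([
  [40, 1, -61, 0, -1],
  [90, 1, -61, 0, -1],
  [131, 1, -61, 0, -1],
  [131, 1, -61, 0, -1],
  [131, 1, -61, 0, -1],
  [131, 1, -61, 0, -1],
])

```text
time: 3.0
tool_pos: [0.4452, 0.2604, 0.1032]
tool_rot: [0.501, 0.502, 0.499, -0.498]
contact_force: [0.4, 0.2, 0.4]
gripper_width: 1.002
```

play_rows([
  [35, -1, 0, 0, -1],
  [60, -1, 0, 0, -1],
  [72, -1, 0, 0, -1],
  [72, -1, 0, 0, -1],
  [72, -1, 0, 0, 1],
  [72, -1, 0, 0, 1],
  [72, -1, 0, 0, 1],
  [72, -1, 0, 0, 1],
])

```text
time: 4.0
tool_pos: [0.4436, 0.2607, 0.0301]
tool_rot: [0.501, 0.501, 0.5, -0.499]
contact_force: [0.5, 0.3, 5.9]
gripper_width: 0.561
```

play_rows([
  [0, 0, 0, 0, 1],
  [0, 0, 0, 0, 1],
  [0, 0, 0, 0, 1],
])

```text
time: 4.38
tool_pos: [0.4436, 0.2607, 0.0301]
tool_rot: [0.501, 0.501, 0.5, -0.499]
contact_force: [-0.7, -0.6, 5.5]
gripper_width: 0.567
```

play_rows([
  [-15, 0, 0, 0, 1],
  [-45, 0, 0, 0, 1],
  [-85, 0, 0, 0, 1],
  [-130, 0, 0, 0, 1],
  [-180, 0, 0, 0, 1],
  [-190, 0, 0, 0, 1],
  [-190, 0, 0, 0, 1],
  [-190, 0, 0, 0, 1],
])

```text
time: 5.38
tool_pos: [0.4407, 0.2595, 0.2149]
tool_rot: [-0.499, -0.498, -0.501, 0.502]
contact_force: [-0.9, -0.4, -3.2]
gripper_width: 0.566
```

```bash
python3 - <<'E'
from h import *
w=frame('wrist'); t=manip.state(); print(t['tool_pos'],t['contact_force'],t['gripper_width'])
W=world(w);Z=W[...,2];ok=w['range_z']>0
h=cv2.cvtColor(w['img'],cv2.COLOR_RGB2HSV)
m=ok&(np.hypot(W[...,0]-.547,W[...,1]+.1035)<.16)
print('wheel in view',m.sum())
m=ok&(np.hypot(W[...,0]-.4437,W[...,1]-.26)<.085)&(Z>.17)&(Z<.25)&(h[...,1]<70)
print(m.sum(), np.percentile(Z[m],[1,5,50,95]))
save(w,'w2.png')
E
```

```text
[0.44072984 0.2595556  0.21495882] [ 0.71962465 -0.75100617 -3.05446761] 0.5610852143923932
wheel in view 1732
50061 [0.19162377 0.19230193 0.19518498 0.23423413]
```

play_rows([
  [0, 14, 50, 0, 1],
  [0, 31, 110, 0, 1],
  [0, 48, 170, 0, 1],
  [0, 65, 230, 0, 1],
  [0, 82, 290, 0, 1],
  [0, 97, 340, 0, 1],
  [0, 103, 364, 0, 1],
  [0, 103, 364, 0, 1],
])

```text
time: 6.42
tool_pos: [0.5448, -0.1052, 0.2158]
tool_rot: [-0.498, -0.5, -0.501, 0.501]
contact_force: [0.7, -0.0, -3.8]
gripper_width: 0.563
```

play_rows([
  [20, 0, 0, 0, 1],
  [40, 0, 0, 0, 1],
  [40, 0, 0, 0, 1],
  [40, 0, 0, 0, 1],
])

```text
time: 6.92
tool_pos: [0.5455, -0.1031, 0.178]
tool_rot: [0.5, 0.499, 0.501, -0.5]
contact_force: [-0.4, -1.1, -4.4]
gripper_width: 0.563
```

```bash
cat > meas.py <<'E'
from h import *
def bolts(w,cols=('blue','yellow','red'),c0=(.547,-.1035)):
    W=world(w);Z=W[...,2];ok=w['range_z']>0; out={}
    for c in cols:
        m=colmask(w,c)&ok&(Z>.09)&(Z<.15)&(abs(np.hypot(W[...,0]-c0[0],W[...,1]-c0[1])-.112)<.06)
        t=m&(Z>.121)
        if t.sum()<20: print(c,'few',t.sum()); continue
        n,l,st,_=cv2.connectedComponentsWithStats(t.astype(np.uint8)); t=l==1+st[1:,4].argmax()
        P=W[t][:,:2]; cc,sz,an=cv2.minAreaRect((P*1000).astype(np.float32))
        d=np.linalg.svd(P-P.mean(0))[2][0]
        out[c]=np.array(cc)/1000; print(c,t.sum(),out[c].round(4),np.round(sz,1),'dir',np.degrees(np.arctan2(d[1],d[0])).round(1))
    return out
E
python3 - <<'E'
from meas import *
w=frame('wrist'); save(w,'w3.png'); t=manip.state(); print(t['tool_pos'],t['contact_force'])
o=bolts(w,('blue','red'))
W=world(w);Z=W[...,2];ok=w['range_z']>0
h=cv2.cvtColor(w['img'],cv2.COLOR_RGB2HSV)
r=np.hypot(W[...,0]-.547,W[...,1]+.1035)
# wheel outer edge: per column radial max
m=ok&(Z>.055)&(Z<.066)&(r<.16)&(r>.12); P=W[m][:,:2]; a=np.arctan2(P[:,1]+.1035,P[:,0]-.547); rr=r[m]
Q=[P[(abs(a-b)<.02)][rr[abs(a-b)<.02].argmax()] for b in np.arange(-3.1,3.1,.05) if (abs(a-b)<.02).sum()>15]
Q=np.array(Q); Q=Q[np.hypot(Q[:,0]-.547,Q[:,1]+.1035)>.138]; print(len(Q),fitcirc(Q))
# dish held: rim circle points lowest
if len(o)==2:
    b,rd=o['blue'],o['red']; mid=(b+rd)/2; d=rd-b; L=np.linalg.norm(d); n=np.array([d[1],-d[0]])/L
    print('L',L,'expect .194; centre',mid+n*.056)
E
```

```text
[ 0.54595862 -0.10344578  0.1788239 ] [-0.57424437  0.67528278 -3.94011857]
blue 3032 [ 0.4524 -0.044 ] [68.7 15.6] dir -147.5
red 2692 [ 0.6443 -0.05  ] [15.1 68.1] dir -77.1
57 (array([ 0.54665433, -0.10396242]), np.float64(0.14360339467398014))
L 0.19203611393796252 expect .194; centre [ 0.54661392 -0.10296077]
```

View pics/w3.png

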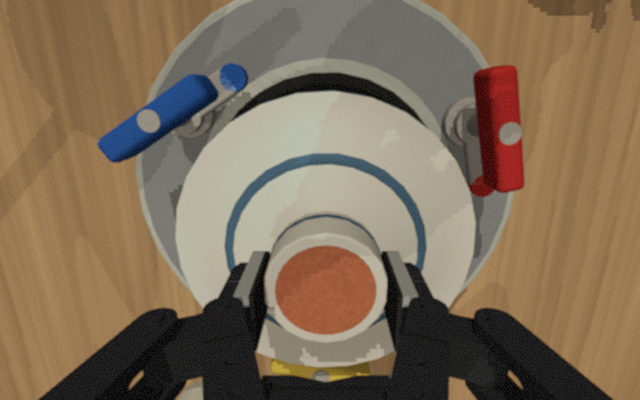

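play_rows([
  [20, 1, 0, 0, 1],
  [40, 1, 0, 0, 1],
  [60, 1, 0, 0, 1],
  [70, 1, 0, 0, 1],
  [70, 1, 0, 0, 1],
  [70, 1, 0, 0, 1],
])

```text
time: 7.72
tool_pos: [0.5472, -0.104, 0.109]
tool_rot: [0.501, 0.5, 0.5, -0.5]
contact_force: [0.4, 0.4, -4.4]
gripper_width: 0.563
```

```bash
python3 - <<'E'
from meas import *
w=frame('wrist'); save(w,'w4.png'); t=manip.state(); print(t['tool_pos'],t['contact_force'])
W=world(w);Z=W[...,2];ok=w['range_z']>0
h=cv2.cvtColor(w['img'],cv2.COLOR_RGB2HSV)
c=np.array([.5466,-.1035]); r=np.hypot(W[...,0]-c[0],W[...,1]-c[1]); a=np.arctan2(W[...,1]-c[1],W[...,0]-c[0])
white=ok&(h[...,1]<70)&(h[...,2]>80)&(Z>.076)&(Z<.125)
for lo,hi,rm in((.078,.125,.085),):
    m=white&(r<rm); Q=[]
    for b in np.arange(-3.1,3.1,.05):
        k=m&(abs(a-b)<.02)
        if k.sum()>15: i=np.where(k,r,0).argmax(); p=W.reshape(-1,3)[i]; Q.append(p)
    Q=np.array(Q); Q=Q[np.hypot(*(Q[:,:2]-c).T)>.068]; print('dish rim',len(Q),fitcirc(Q[:,:2]),np.median(Q[:,2]),np.polyfit(Q[:,1],Q[:,2],1))
m=ok&(abs(Z-.0695)<.0025)&(r>.078)&(r<.092); Q=[];I=[]
for b in np.arange(-3.1,3.1,.05):
    k=m&(abs(a-b)<.02)
    if k.sum()>8: Q.append(W.reshape(-1,3)[np.where(k,r,0).argmax()])
Q=np.array(Q); print('chuck outer',len(Q),fitcirc(Q[:,:2]) if len(Q)>3 else '')
E
```

```text
[ 0.54738069 -0.10399359  0.10937488] [-0.89383603 -0.47011262 -3.93109506]
dish rim 104 (array([ 0.54756095, -0.10412633]), np.float64(0.07481331444842257)) 0.08615037311602207 [-0.00889123  0.08516894]
chuck outer 69 (array([ 0.5464639, -0.1033124]), np.float64(0.08524800014407125))
```

View pics/w4.png

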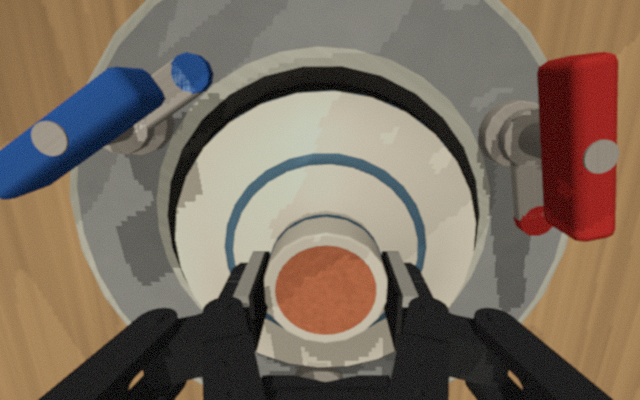

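play_rows([
  [2, -1, -0.8, 0, 1],
  [4, -1, -0.8, 0, 1],
  [6, -1, -0.8, 0, 1],
  [8, -1, -0.8, 0, 1],
  [9, -1, -0.8, 0, 1],
  [10, -1, -0.8, 0, 1],
  [10.5, -1, -0.8, 0, 1],
  [11, -1, -0.8, 0, 1],
])

```text
time: 8.78
tool_pos: [0.5457, -0.103, 0.0973]
tool_rot: [0.5, 0.5, 0.5, -0.5]
contact_force: [0.6, 0.1, -3.5]
gripper_width: 0.563
```

play_rows([
  [0.5, 0, 0, 0, 1],
  [1, 0, 0, 0, 1],
  [1.5, 0, 0, 0, 1],
  [2, 0, 0, 0, 1],
  [2, 0, 0, 0, 1],
])

```text
time: 9.4
tool_pos: [0.5457, -0.103, 0.0954]
tool_rot: [0.5, 0.5, 0.5, -0.5]
contact_force: [0.3, -0.1, -4.3]
gripper_width: 0.565
```

play_rows([
  [0.5, 0, 0, 0, 1],
  [1, 0, 0, 0, 1],
  [1.5, 0, 0, 0, 1],
  [1.5, 0, 0, 0, 1],
  [1.5, 0, 0, 0, 1],
])

```text
time: 10.02
tool_pos: [0.5457, -0.103, 0.0942]
tool_rot: [0.5, 0.5, 0.5, -0.5]
contact_force: [-1.9, 0.4, 0.8]
gripper_width: 0.564
```

play_rows([
  [0, 0, 0, 0, 0.6],
  [0, 0, 0, 0, -0.2],
  [0, 0, 0, 0, -1],
  [0, 0, 0, 0, -1],
  [0, 0, 0, 0, -1],
  [0, 0, 0, 0, -1],
])

```text
time: 10.78
tool_pos: [0.5456, -0.1029, 0.0938]
tool_rot: [0.5, 0.5, 0.5, -0.5]
contact_force: [-0.8, 0.4, -1.0]
gripper_width: 1.0
```

play_rows([
  [-10, 0, 0, 0, -1],
  [-30, 0, 0, 0, -1],
  [-70, 0, 0, 0, -1],
  [-120, 0, 0, 0, -1],
  [-140, 0, -40, 0, -1],
  [-140, 0, -40, 0, -1],
  [-140, 0, -40, 0, -1],
  [-140, 0, -40, 0, -1],
])

```text
time: 11.78
tool_pos: [0.545, -0.0634, 0.2328]
tool_rot: [0.5, 0.5, 0.501, -0.5]
contact_force: [-0.7, -0.3, -0.4]
gripper_width: 1.004
```

```bash
cat >> meas.py <<'E'
def dish(w,c=(.5466,-.1035)):
    c=np.array(c); W=world(w);Z=W[...,2];ok=w['range_z']>0
    h=cv2.cvtColor(w['img'],cv2.COLOR_RGB2HSV)
    r=np.hypot(W[...,0]-c[0],W[...,1]-c[1])
    m=ok&(h[...,1]<70)&(h[...,2]>80)&(r>.060)&(r<.072)&(Z<.082); P=W[m]
    A=np.c_[P[:,:2]-c,np.ones(len(P))]; print('lip plane slope/height',len(P),np.linalg.lstsq(A,P[:,2],rcond=None)[0])
    m=ok&(Z>.108)&(Z<.12)&(r<.04); P=W[m]
    if len(P)>30: print('foot',fitcirc(cv2.convexHull(P[:,:2].astype(np.float32))[:,0].astype(float)),np.median(P[:,2]))
E
python3 - <<'E'
from meas import *
w=frame('wrist'); save(w,'w5.png'); t=manip.state(); print(t['tool_pos'],t['contact_force'])
bolts(w); dish(w)
E
```

```text
[ 0.54498629 -0.0634658   0.23269896] [-0.58692791 -0.46696726 -0.37183685]
blue 1522 [ 0.4524 -0.0434] [67.4 14.6] dir -147.8
yellow 52 [ 0.521  -0.2095] [ 9.5 10. ] dir -64.0
red 1438 [ 0.6436 -0.0499] [14.5 67. ] dir -77.6
lip plane slope/height 5636 [-0.00078827  0.00069392  0.07262584]
foot (array([ 0.5461564 , -0.10282751]), np.float64(0.02473511318094599)) 0.11340339115768167
```

View pics/w5.png

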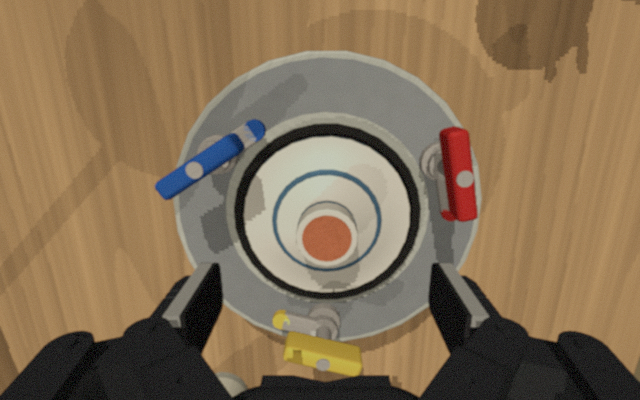

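play_rows([
  [0, -50, -12, 0.18, 0],
  [0, -93, -20, 0.36, 0],
  [20, -93, -20, 0.54, 0],
  [40, -93, -20, 0.72, 0],
  [60, -93, -20, 0.9, 0],
  [60, -93, -20, 1.005, 0],
  [60, -93, -20, 1.005, 0],
  [60, -93, -20, 1.005, 0],
])

```text
time: 12.82
tool_pos: [0.4526, -0.0433, 0.1738]
tool_rot: [-0.198, -0.679, -0.198, 0.679]
contact_force: [-0.6, -1.0, -0.7]
gripper_width: 0.499
```

```bash
cat >> meas.py <<'E'
def rel(c,ang,home=False):
    """needed shift/turn in tool axes for bolt centre c(x,y), arm dir ang deg"""
    t=manip.state(); Rt=R.from_quat(np.array(t['tool_rot'])[[1,2,3,0]]).as_matrix()
    d=Rt.T@(np.array([*c,.095])-t['tool_pos'])*1000
    yaw=np.degrees(np.arctan2(Rt[1,1],Rt[0,1])); e=(ang+90-yaw+90)%180-90
    print('tcp',np.round(t['tool_pos'],4),'yaw',yaw.round(1),'shift',d.round(1),'turn',-np.radians(e).round(3),'q6',t['joint_pos'][5].round(2),'F',np.round(t['contact_force'],1),'T',np.round(t['ft_torque'],2))
E
python3 - <<'E'
from meas import *
w=frame('wrist'); o=bolts(w); rel((.452,-.0437),32.4)
if 'blue' in o: rel(o['blue'],32.4)
E
```

```text
blue 2285 [ 0.4523 -0.0437] [68.2 14.5] dir -147.7
yellow 16 [ 0.5102 -0.2088] [2.1 4.8] dir -84.8
red few 0
tcp [ 0.4527 -0.0433  0.174 ] yaw -57.5 shift [79.  -0.   0.8] turn 0.002 q6 0.74 F [ 0.1 -0.4 -0.1] T [-0.03 -0.03 -0.  ]
tcp [ 0.4527 -0.0433  0.174 ] yaw -57.5 shift [79.   0.2  0.6] turn 0.002 q6 0.74 F [ 0.1 -0.4 -0.1] T [-0.03 -0.03 -0.  ]
```

play_rows([
  [30, 0, 0.7, 0, 0],
  [60, 0, 0.7, 0, 0],
  [78, 0, 0.7, 0, 0],
  [78, 0, 0.7, 0, 0],
  [78, 0, 0.7, 0, 1],
  [78, 0, 0.7, 0, 1],
  [78, 0, 0.7, 0, 1],
  [78, 0, 0.7, 0, 1],
])

```text
time: 13.88
tool_pos: [0.4529, -0.0433, 0.0975]
tool_rot: [0.198, 0.68, 0.198, -0.678]
contact_force: [-2.1, 1.3, 6.5]
gripper_width: 0.178
```

play_rows([
  [0, 0, 0, 0.05, 1],
  [0, 0, 0, 0.15, 1],
  [0, 0, 0, 0.3, 1],
  [0, 0, 0, 0.45, 1],
  [0, 0, 0, 0.6, 1],
  [0, 0, 0, 0.75, 1],
  [0, 0, 0, 0.88, 1],
  [0, 0, 0, 0.98, 1],
])

```text
time: 14.88
tool_pos: [0.453, -0.0453, 0.0975]
tool_rot: [-0.145, 0.693, -0.147, -0.691]
contact_force: [-1.8, -5.2, 3.3]
gripper_width: 0.177
```

```bash
python3 - <<'E'
from meas import *
rel((.452,-.0437),-32.3); print(manip.state()['gripper_width'])
E
```

```text
tcp [ 0.453  -0.0453  0.0975] yaw -113.8 shift [ 2.5 -1.   1.5] turn 0.148 q6 1.73 F [-1.8 -5.2  3.3] T [-0.76  0.36  0.13]
0.17652664075224556
```

play_rows([
  [0, 0, 0, 0.06, 1],
  [0, 0, 0, 0.11, 1],
  [0, 0, 0, 0.15, 1],
  [0, 0, 0, 0.18, 1],
  [0, 0, 0, 0.2, 1],
  [0, 0, 0, 0.2, 1],
])

```text
time: 15.62
tool_pos: [0.4528, -0.0455, 0.0975]
tool_rot: [-0.209, 0.676, -0.213, -0.674]
contact_force: [-2.0, -7.0, 4.2]
gripper_width: 0.175
```

```bash
python3 - <<'E'
from meas import *
rel((.452,-.0437),-32.3); print(manip.state()['gripper_width'])
E
```

```text
tcp [ 0.4528 -0.0455  0.0975] yaw -124.8 shift [ 2.5 -1.1  1.7] turn -0.043 q6 1.92 F [-2.  -7.   4.2] T [-0.84  0.42  1.97]
0.17475600978580066
```

play_rows([
  [0, 0, 0, 0, 0],
  [0, 0, 0, 0, 0],
  [0, 0, 0, 0, 0],
  [-10, 0, 0, 0, 0],
  [-40, 0, 0, 0, 0],
  [-78, 0, 0, 0, 0],
  [-78, 0, 0, 0, 0],
  [-78, 0, 0, 0, 0],
])

```text
time: 16.62
tool_pos: [0.4518, -0.0433, 0.1738]
tool_rot: [-0.213, 0.674, -0.213, -0.674]
contact_force: [-0.8, 0.3, 0.3]
gripper_width: 0.504
```

```bash
python3 - <<'E'
from meas import *
w=frame('wrist'); o=bolts(w); dish(w)
print('inward', np.degrees(np.arctan2(-.1033-o['blue'][1],.5464-o['blue'][0])))
rel((.543,-.2143),163.7)
E
```

```text
blue 1356 [ 0.4662 -0.0536] [14.7 35.5] dir 147.8
yellow few 0
red few 0
lip plane slope/height 6681 [-0.00180044  0.00132781  0.07264896]
foot (array([ 0.54488327, -0.10255337]), np.float64(0.02383288032877388)) 0.11348796656973677
inward -31.757169653532227
tcp [ 0.4513 -0.0432  0.1729] yaw -125.1 shift [  77.7   87.1 -173.5] turn -0.329 q6 1.92 F [ 0.8 -0.6  0.2] T [0.03 0.01 0.03]
```

play_rows([
  [0, 22, -43, -0.1, 0],
  [0, 44, -87, -0.2, 0],
  [0, 66, -130, -0.3, 0],
  [0, 82, -163, -0.329, 0],
  [0, 87, -174, -0.329, 0],
  [0, 87, -174, -0.329, 0],
  [0, 87, -174, -0.329, 0],
])

```text
time: 17.55
tool_pos: [0.5435, -0.2134, 0.1732]
tool_rot: [0.1, -0.7, 0.1, 0.7]
contact_force: [0.8, 0.1, 0.0]
gripper_width: 0.499
```

```bash
python3 - <<'E'
from meas import *
w=frame('wrist'); o=bolts(w); rel((.543,-.2143),163.7)
if 'yellow' in o: rel(o['yellow'],163.7)
E
```

```text
blue 52 [ 0.4707 -0.064 ] [ 3. 11.] dir 129.2
yellow 38 [ 0.5759 -0.2231] [9.9 2.4] dir 74.0
red 830 [ 0.6488 -0.0703] [14.7 31.1] dir -55.8
tcp [ 0.5436 -0.2134  0.1734] yaw -106.2 shift [78.4  1.   0.3] turn 0.001 q6 1.35 F [ 0.1 -0.1 -0.9] T [ 0.   -0.04  0.02]
tcp [ 0.5436 -0.2134  0.1734] yaw -106.2 shift [ 78.4   0.3 -33.8] turn 0.001 q6 1.35 F [ 0.1 -0.1 -0.9] T [ 0.   -0.04  0.02]
```

```bash
python3 - <<'E'
from meas import *
w=frame('wrist'); save(w,'w6.png'); W=world(w);Z=W[...,2]; h=cv2.cvtColor(w['img'],cv2.COLOR_RGB2HSV)
m=(w['range_z']>0)&(Z>.118)&(Z<.132)&(np.hypot(W[...,0]-.543,W[...,1]+.214)<.05)&(h[...,1]>110)
print(m.sum(), np.median(h[m],0)); P=W[m][:,:2]
print(cv2.minAreaRect((P*1000).astype(np.float32)))
d=np.linalg.svd(P-P.mean(0))[2][0]; print(np.degrees(np.arctan2(d[1],d[0])))
E
```

```text
2635 [ 25. 159. 204.]
((543.5493774414062, -215.7277069091797), (15.912306785583496, 69.03182983398438), 74.35282135009766)
164.17686834263225
```

View pics/w6.png

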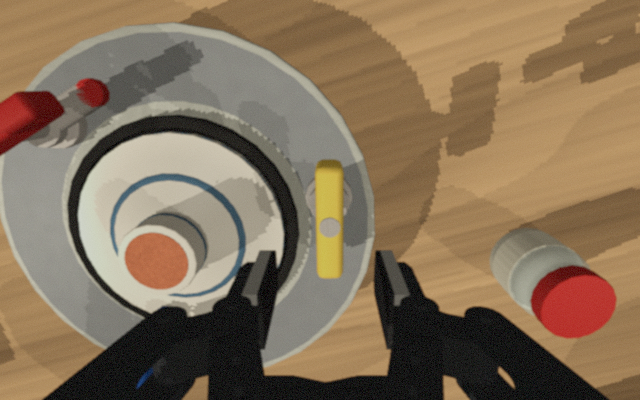

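play_rows([
  [30, 1.6, 0, 0, 0],
  [60, 1.6, 0, 0, 0],
  [77, 1.6, 0, 0, 0],
  [77, 1.6, 0, 0, 0],
  [77, 1.6, 0, 0, 1],
  [77, 1.6, 0, 0, 1],
  [77, 1.6, 0, 0, 1],
  [77, 1.6, 0, 0, 1],
])

```text
time: 18.65
tool_pos: [0.5449, -0.2162, 0.0987]
tool_rot: [-0.1, 0.701, -0.1, -0.699]
contact_force: [0.2, 3.0, 5.5]
gripper_width: 0.172
```

play_rows([
  [0, 0, 0, 0.05, 1],
  [0, 0, 0, 0.15, 1],
  [0, 0, 0, 0.3, 1],
  [0, 0, 0, 0.45, 1],
  [0, 0, 0, 0.6, 1],
  [0, 0, 0, 0.75, 1],
  [0, 0, 0, 0.9, 1],
  [0, 0, 0, 1.05, 1],
])

```text
time: 19.65
tool_pos: [0.5432, -0.2179, 0.0987]
tool_rot: [-0.437, 0.555, -0.44, -0.554]
contact_force: [-7.0, -2.7, 9.3]
gripper_width: 0.179
```

```bash
python3 - <<'E'
from meas import *
rel((.5432,-.215),87.9); print(manip.state()['gripper_width'])
E
```

```text
tcp [ 0.5432 -0.2179  0.0987] yaw -166.7 shift [ 3.7 -0.7  2.8] turn 0.269 q6 2.4 F [-7.  -2.7  9.3] T [-0.28  1.17  0.19]
0.17925703015776795
```

play_rows([
  [0, 0, 1, 0.1, 1],
  [0, 0, 2, 0.18, 1],
  [0, 0, 2, 0.23, 1],
  [0, 0, 2, 0.27, 1],
  [0, 0, 2, 0.3, 1],
  [0, 0, 2, 0.32, 1],
  [0, 0, 2, 0.32, 1],
])

```text
time: 20.52
tool_pos: [0.5425, -0.2179, 0.0987]
tool_rot: [0.517, -0.482, 0.522, 0.478]
contact_force: [-7.4, -7.9, 6.7]
gripper_width: 0.177
```

```bash
python3 - <<'E'
from meas import *
rel((.5432,-.215),87.9); print(manip.state()['gripper_width'])
E
```

```text
tcp [ 0.5425 -0.2179  0.0987] yaw 175.5 shift [ 3.7 -0.5  3. ] turn -0.042 q6 2.72 F [-7.4 -7.9  6.7] T [-1.11  1.18  1.7 ]
0.17698465868092172
```

play_rows([
  [0, 0, 0, 0, 0],
  [0, 0, 0, 0, 0],
  [0, 0, 0, 0, 0],
  [-10, 0, 0, 0, 0],
  [-40, 0, 0, 0, 0],
  [-77, 0, 0, 0, 0],
  [-77, 0, 0, 0, 0],
  [-77, 0, 0, 0, 0],
])

```text
time: 21.52
tool_pos: [0.5431, -0.2141, 0.1737]
tool_rot: [0.52, -0.479, 0.52, 0.479]
contact_force: [0.1, 0.1, 0.5]
gripper_width: 0.498
```

```bash
python3 - <<'E'
from meas import *
w=frame('wrist'); save(w,'w7.png'); W=world(w);Z=W[...,2]; h=cv2.cvtColor(w['img'],cv2.COLOR_RGB2HSV)
m=(w['range_z']>0)&(Z>.118)&(Z<.132)&(np.hypot(W[...,0]-.543,W[...,1]+.214)<.05)&(h[...,1]>110)&(h[...,0]>20)&(h[...,0]<35)
P=W[m][:,:2]
print(m.sum(),cv2.minAreaRect((P*1000).astype(np.float32)))
d=np.linalg.svd(P-P.mean(0))[2][0]; print(np.degrees(np.arctan2(d[1],d[0])))
bolts(w); rel((.6447,-.0505),-76.8)
E
```

```text
2652 ((542.7412109375, -216.286376953125), (69.03504180908203, 15.960235595703125), 88.16496276855469)
88.02878451419477
blue few 0
yellow 20 [ 0.5491 -0.2225] [8.6 1.5] dir 86.3
red few 0
tcp [ 0.5427 -0.2139  0.1727] yaw 175.2 shift [ 77.7 -88.2 171.3] turn -0.314 q6 2.72 F [ 0.3  0.9 -0.2] T [ 0.04  0.02 -0.01]
```

play_rows([
  [0, -20, 40, -0.18, 0],
  [0, -42, 82, -0.36, 0],
  [0, -65, 125, -0.54, 0],
  [0, -80, 155, -0.72, 0],
  [0, -88, 171, -0.9, 0],
  [0, -88, 171, -1.08, 0],
  [0, -88, 171, -1.26, 0],
  [0, -88, 171, -1.44, 0],
])

```text
time: 22.58
tool_pos: [0.6442, -0.0508, 0.1715]
tool_rot: [0.074, -0.702, 0.073, 0.705]
contact_force: [-1.0, -0.3, -0.6]
gripper_width: 0.499
```

play_rows([
  [0, 0, 0, -0.18, 0],
  [0, 0, 0, -0.36, 0],
  [0, 0, 0, -0.54, 0],
  [0, 0, 0, -0.72, 0],
  [0, 0, 0, -0.9, 0],
  [0, 0, 0, -1.08, 0],
  [0, 0, 0, -1.26, 0],
  [0, 0, 0, -1.44, 0],
])

```text
time: 23.58
tool_pos: [0.6442, -0.051, 0.1716]
tool_rot: [-0.408, -0.576, -0.409, 0.578]
contact_force: [0.2, -0.3, 0.2]
gripper_width: 0.5
```

play_rows([
  [0, 0, 0, -0.18, 0],
  [0, 0, 0, -0.36, 0],
  [0, 0, 0, -0.54, 0],
  [0, 0, 0, -0.576, 0],
  [0, 0, 0, -0.576, 0],
  [0, 0, 0, -0.576, 0],
])

```text
time: 24.32
tool_pos: [0.645, -0.0512, 0.1734]
tool_rot: [0.554, 0.439, 0.554, -0.44]
contact_force: [-0.3, 0.2, 0.6]
gripper_width: 0.505
```

```bash
python3 - <<'E'
from meas import *
w=frame('wrist'); o=bolts(w); rel((.6447,-.0505),-76.8)
if 'red' in o: rel(o['red'],-76.8)
E
```

```text
blue 1116 [ 0.4704 -0.0545] [15.1 26.7] dir -46.9
yellow few 11
red 1223 [ 0.641  -0.0331] [14.5 34.2] dir -77.4
tcp [ 0.6451 -0.0512  0.1736] yaw 13.2 shift [78.6 -0.2 -0.8] turn -0.0 q6 -0.42 F [-0.1  0.3 -0.1] T [ 0.01 -0.03  0.04]
tcp [ 0.6451 -0.0512  0.1736] yaw 13.2 shift [ 78.6   0.1 -18.5] turn -0.0 q6 -0.42 F [-0.1  0.3 -0.1] T [ 0.01 -0.03  0.04]
```

play_rows([
  [30, 0, -0.5, 0, 0],
  [60, 0, -0.5, 0, 0],
  [77, 0, -0.5, 0, 0],
  [77, 0, -0.5, 0, 0],
  [77, 0, -0.5, 0, 1],
  [77, 0, -0.5, 0, 1],
  [77, 0, -0.5, 0, 1],
  [77, 0, -0.5, 0, 1],
])

```text
time: 25.38
tool_pos: [0.6451, -0.0512, 0.0988]
tool_rot: [0.554, 0.439, 0.554, -0.439]
contact_force: [-5.4, -0.4, 4.2]
gripper_width: 0.177
```

play_rows([
  [0, 0, 0, 0.05, 1],
  [0, 0, 0, 0.15, 1],
  [0, 0, 0, 0.3, 1],
  [0, 0, 0, 0.45, 1],
  [0, 0, 0, 0.6, 1],
  [0, 0, 0, 0.75, 1],
  [0, 0, 0, 0.9, 1],
  [0, 0, 0, 1.05, 1],
])

```text
time: 26.38
tool_pos: [0.6446, -0.0511, 0.0988]
tool_rot: [-0.258, -0.658, -0.258, 0.659]
contact_force: [-7.4, -0.3, 5.5]
gripper_width: 0.175
```

```bash
python3 - <<'E'
from meas import *
rel((.6447,-.0505),-152.1); print(manip.state()['gripper_width'])
E
```

```text
tcp [ 0.6446 -0.0511  0.0988] yaw -47.2 shift [ 3.8 -0.3 -0.5] turn 0.26 q6 0.63 F [-7.4 -0.3  5.5] T [-0.12  1.01  0.13]
0.17478887312485133
```

play_rows([
  [0, 0, 0, 0.1, 1],
  [0, 0, 0, 0.18, 1],
  [0, 0, 0, 0.23, 1],
  [0, 0, 0, 0.27, 1],
  [0, 0, 0, 0.3, 1],
  [0, 0, 0, 0.32, 1],
  [0, 0, 0, 0.32, 1],
])

```text
time: 27.25
tool_pos: [0.6445, -0.051, 0.0989]
tool_rot: [-0.154, -0.689, -0.153, 0.691]
contact_force: [-7.7, -0.4, 4.8]
gripper_width: 0.176
```

```bash
python3 - <<'E'
from meas import *
rel((.6447,-.0505),-152.1); print(manip.state()['gripper_width'])
E
```

```text
tcp [ 0.6445 -0.051   0.0989] yaw -64.9 shift [ 3.9 -0.4 -0.4] turn -0.048 q6 0.94 F [-7.7 -0.4  4.8] T [-0.08  1.1   2.06]
0.17583680713856276
```

play_rows([
  [0, 0, 0, 0, 0],
  [0, 0, 0, 0, 0],
  [0, 0, 0, 0, 0],
  [-10, 0, 0, 0, 0],
  [-40, 0, 0, 0, 0],
  [-90, 0, 0, 0, 0],
  [-140, 0, 0, 0, 0],
  [-150, 0, 0, 0, 0],
])

```text
time: 28.25
tool_pos: [0.6474, -0.0512, 0.2535]
tool_rot: [0.153, 0.694, 0.15, -0.687]
contact_force: [-0.3, -0.5, 0.1]
gripper_width: 0.497
```

play_rows([
  [0, -50, 0, 0, 0],
  [0, -100, -5, 0, 0],
  [0, -160, -10, 0, 0],
  [0, -220, -12, 0, 0],
  [0, -269, -15, 0, 0],
  [0, -269, -15, 0, 0],
  [0, -269, -15, 0, 0],
  [0, -269, -15, 0, 0],
])

```text
time: 29.25
tool_pos: [0.5465, 0.1987, 0.2465]
tool_rot: [-0.151, -0.691, -0.151, 0.691]
contact_force: [0.5, 0.7, 0.2]
gripper_width: 0.504
```

```bash
python3 - <<'E'
from meas import *
t=manip.state(); print(t['time'],t['tool_pos'],t['contact_force'])
f=frame('top'); W=world(f); Z=W[...,2]; c=np.array([.5466,-.1033]); dish(f)
h=cv2.cvtColor(f['img'],cv2.COLOR_RGB2HSV)
r=np.hypot(W[...,0]-c[0],W[...,1]-c[1])
for n,a,b in(('blue',102,128),('yellow',20,35),('red',172,6)):
    hh=h[...,0].astype(int); k=(hh>a)&(hh<b) if a<b else (hh>a)|(hh<b)
    m=k&(h[...,1]>130)&(Z>.115)&(Z<.135)&(r<.16); P=W[m][:,:2]
    if len(P)<10: print(n,len(P)); continue
    d=np.linalg.svd(P-P.mean(0))[2][0]; g=c-P.mean(0)
    print(n,len(P),P.mean(0),'dir',np.degrees(np.arctan2(d[1],d[0])),'inward',np.degrees(np.arctan2(g[1],g[0])))
cv2.imwrite('pics/fin.png',cv2.resize(f['img'][60:280,180:500],None,fx=2.4,fy=2.4,interpolation=cv2.INTER_CUBIC)[:,:,::-1])
E
```

```text
29.25 [0.54654356 0.19871635 0.24649617] [0.54171897 0.68677072 0.2233635 ]
lip plane slope/height 509 [ 0.00045734 -0.00250991  0.07494477]
foot (array([ 0.54802823, -0.10217567]), np.float64(0.024371575646299)) 0.11566117797940856
blue 101 [ 0.4530019  -0.04449128] dir 147.77647616227625 inward -32.141598623078956
yellow 127 [ 0.54350566 -0.21455732] dir -91.99572955601646 inward 88.40687409540206
red 118 [ 0.6439045  -0.05008272] dir -151.91050456320335 inward -151.32509256932332
```

View pics/fin.png

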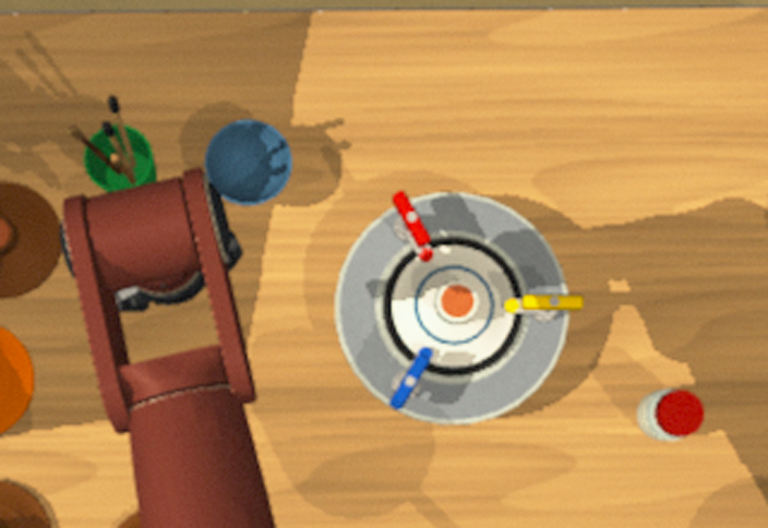

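The final view shows the dish flat in the chuck, with all three pads at (427,252), (512,305) and (426,353) over its lip. The bowl, jar and pot are where they were.

```bash
python3 -c "
from plant import manip
print(manip.job_done(), manip.state()['time'])"
```

```text
the job is handed in; nothing more can be done
the job is handed in; nothing more can be done
```

The dish is in the chuck, foot up and released. The three bolts were then turned clockwise to their stops in the order blue, yellow, red. I handed the job in at about 29 s.

- **Dish:** From close by, before the bolts were turned, the lip was 72.6 mm above the table (73 expected), with a tilt of about 0.001 rad. The foot was within about 0.5 mm of the wheel's axis. The last top view, which is coarser, gave a lip height of 74.9 mm and a tilt of up to 0.0025 rad. I put that difference down to the roughly 2 mm calibration limit.
- **Bolts:** The moment at the wrist rose to 1.7–2.1 N m at each stop. In the last picture each handle pointed at the wheel's centre to within 0.6 degrees.
- **Side load:** While the yellow and red bolts were turned, there was a sideways force of up to about 11 N, because the grip was slightly off the bolt axis.
- **Bystanders:** The bowl, jar and brush pot look unmoved in the last picture. I judged that by eye and did not measure their positions again.
- **At hand-in:** The robot was clear of everything, and no contact force was showing beyond sensor noise.

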